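Release the folding lid stay and shut the spice chest

TASK

Shut the spice chest. Its lid is held open by a folding stay locked past centre: lift the stay's brass knee up and towards you, past centre, so that the stay unlocks while the lid still stands; then lower the lid under control (its ball knob is the place to hold it) without ever letting it drop, and press it down until the roller catch snaps and the lid lies flush. Do not knock over or push away the spice jar, the bottle and the mug that stand nearby.

Things in the scene. Friction and masses are not known exactly. Their poses are not given: they have to be found in the camera images.
- chest: wooden spice chest, fixed to the table: 200 mm deep (x), 320 wide (y), 124 high without lid, walls 10, five spice jars inside at its left. Origin: centre of its underside; x runs from its front wall (facing the robot) to its hinged rear wall, y to the left, z up. Hinge line along y at x = +100, z = +124 mm; the folding stay is inside the right-hand wall, in the plane y = -135 mm
- lid (a joint): hinge of the lid, a wooden panel 204 x 320 x 12 mm, 0.47 to 0.66 kg. 0 as found: it stands 1.396 rad (80 degrees) above shut, leaning to the robot, top edge 325 mm above the table; 1.396: shut, flush. Hinge friction (about 0.33 N m) carries the unlocked lid by itself only up to about 0.3; farther down it runs away and slams unless held
- lid_hinge (a point): point on the hinge line, mid-width, at the lid's underside, fixed to the lid: x axis points along the lid away from its free edge, y along the hinge to the left, z out of the lid's top face
- lid_knob (a point): centre of the dark ball knob, 28 mm in diameter, at mid-width near the lid's free edge: 168 mm from the hinge line, 38 mm above the lid's underside (26 above its top face). Lid open: it is behind the lid, seen from the robot, 296 mm above the table. Can be pinched from above across the chest's y, and turns between the fingers as the lid swings
- stay_fold (a joint): fold of the stay at its knee, between its two flat steel links. 0 as found: locked, knee on its stop, bent 0.24 rad backwards past centre; 0.24: links in line (the lid is lifted by about a degree); more: unlocked and folding, about 0.85 when the lid has come down to 0.07, 1.2 at lid 0.19; 3.1 with the lid shut
- stay_knee (a point): centre of the brass finger roller on the knee, 14 mm in diameter, 22 long, along the chest's y, close in front of the open lid: a gripper pointing straight down strikes the lid, one leaning back to the robot by 20 to 45 degrees has room. Pinch its end faces across the chest's y. It travels on a circle about stay_foot, up and towards the robot; it takes 5 to 9 N, most before the links are in line
- stay_foot (a point): lower pivot of the stay, at x = +15, y = -135, z = +109 mm in the chest's frame. Lower link 75 mm from here to the knee, upper link 58 mm from the knee to the lid
- spice_jar: bystander: spice jar with green cap, 46 mm in diameter, 106 mm high, left of the chest; origin: centre of its underside
- vinegar_bottle: bystander: slim glass bottle, 63 mm in diameter, 234 mm high, behind the chest; origin: centre of its underside
- tea_mug: bystander: cream mug, 83 mm in diameter, 94 mm high, behind the chest; origin: centre of its underside
- catch (a point): white sprung roller of the catch, inside the front wall at mid-width, 22 mm below the rim. From lid 1.32 on, the strike under the lid's front edge rides on it and leaves that edge some 14 mm open, until about 5 to 8 N at the knob pushes it past the roller and home

How it is judged:
On the way, in this order (a step that is already met when the one before it is completed fails the run):
1. the stay's knee is broken past centre while the lid still stands up (value of joint stay_fold above 0.42 rad and value of joint lid below 0.6 rad), for 0.2 s.
2. the lid is brought down past half way (value of joint lid above 0.8 rad).
At the end, for the whole second after the job is handed in: The lid is shut and caught, within 0.02 rad (about 4 mm at its front edge) of flush, and at rest; spice jar, bottle and mug stand upright within 40 mm of where they stood (value of joint lid above 1.376 rad and velocity of joint lid between -0.05 and 0.05 rad/s and angle between each of spice_jar, vinegar_bottle, tea_mug's own z axis and vertical below 0.2 rad); the robot touches nothing.
It fails at once if the lid is let drop: on its way down, before it meets the catch, it falls faster than 2.5 rad/s (about 0.5 m/s at its front edge) (velocity of joint lid above 2.5 rad/s and value of joint lid between 0.4 and 1.3 rad).
It fails at once if a bystander is pushed away by more than 40 mm or knocked over (distance of any of spice_jar, vinegar_bottle, tea_mug from where it was at the start of the episode above 0.04 m or angle between any of spice_jar, vinegar_bottle, tea_mug's own z axis and vertical above 0.5 rad).
It also fails if it takes over 51 s, if anything falls off the work surface, if the arm or the gripper's body presses on something with over 40 N, if the wrist force passes 120 N, or if a joint passes its speed limit or range.

ROBOT

A 7-joint arm with a two-finger parallel gripper is mounted at the origin on a cart in front of the work surface, level with it; the furniture and walls round the work are solid. World frame = base frame: x ahead of the robot, y to its left, z up, the work surface at z = 0. Lengths are in m, angles in rad, forces in N, time in s.
With the tool pointing down it reaches from about 0.4 to 0.85 m from the base axis. Payload 4.4 kg.
Tool frame: the origin (TCP) lies at the very end of the fingers, on their centre line; the grasp point (between the pads) lies 19 mm behind it; z points along the fingers, y is the line along which they close (so a half turn about z gives the same grasp; the last joint's range is limited). The gripper opens to 94 mm and grips with 3 to 60 N. Pads are 16 mm wide; open, the fingers measure 119 mm over their backs; the gripper's body (75 mm by 177 mm) begins 78 mm behind the grasp point.
Start: joints at [-1.195, 0.628, 0.038, 1.517, -0.027, 0.996, -0.02], TCP at [0.278, 0.588, 0.205] pointing down, gripper open.
Joint ranges: [-3.06, 3.06], [-0.37, 2.12], [-1.25, 1.32], [0.18, 2.47], [-1.1, 4.24], [0.23, 1.98], [-2.94, 2.94]. Speed limits (rad/s): [2.57, 2.57, 3.14, 3.14, 3.14, 3.14, 3.14].

INTERFACE

Orientations are given as a unit quaternion [x, y, z, w].
In Python, from rig import * gives the robot as it stands. The module is installed in compiled form; this text tells all that it offers.
- The arm moves only by the shell command python3 -m crank 'ROWS'. ROWS is JSON, a list of rows, each an object of numbers: "claw": the opening, from -1 (shut) to 1 (fully open); "tx", "ty", "tz": the shift along the tool's x, y, z in mm; "ax", "ay", "az": the turn, a rotation vector about the tool's x, y, z in rad. A call has 1 to 5 rows; each row shifts and turns the commanded pose from where the row before left it, along the tool's axes as they then stand; what a row does not reach is not made up. A row lasts 1/8 s, in which the tool goes at most 62.5 mm and 10.7 degrees, less where a joint would pass 70% of its speed; a pose out of reach is approached as far as the arm can. A call is refused whole if a number of a shift passes 62.5 or a number of a turn 0.188, either way. A call with a gripper value outside its range is refused whole. The fingers move at their own pace and stop on an object; the grip force is fixed at half the most. Time passes only in rows, so rows that do not move let the fingers close. It gives the time, the measured TCP pose, the force, the opening and the grip force at its end, in the units of the state.
- state(): the state, without advancing time (a new reading comes with each control period).
- snapshot(name): name is "scene" or "side" or "wrist"; returns the picture (384x512x3 uint8, blue, green, red); there is no depth.
- camera_info(name): a dict with "mtx" (3x3 intrinsics, pixels), "R" (3x3) and "t" (3): a world point X has camera coordinates R X + t. Camera axes: x right, y down, z forward; pixel columns grow to the right and rows downward; lengths in m; the calibration is good to about 2 mm. The wrist camera is an equidistant fisheye: a pixel r from the principal point sees the ray r / f radians off the axis. A picture is of the moment at which its call begins: read the wrist's pose just before it. camera_info takes no time and is no camera call; for the wrist camera it gives the pose at the moment of the call.
- sign_off(): hands the job in; it is judged then, once.
Trained networks look in the newest picture that a camera, given by its name, has taken for a name from the list of things; names that differ only in an ending like _2 or _b are one class to them, and where a whole thing is asked for, a point or a joint stands for the part that bears it (a point fixed in the world has none). Each returns a list of dicts, best first, with "p" (0 to 1); they miss things now and then, are a little off and sometimes report something else, mostly with a low value. They report only what shows in the picture. A call takes as long as a camera call.
- masks_of(target, camera): "mask" (384x512 bool, what is visible of it) and "extent" ([left, top, width, height] in pixels, round what is visible of it).
- place_of(target, camera): "pixel" ([column, row] in pixels: a listed point, or the origin of a listed thing).
The state is a dict: "time": time; "joints": joint angles; "qd": joint speeds; "joint_torque": joint torques, N m; "position": TCP position; "eef_rot": TCP orientation; "contact_force": force on the tool from outside, world axes, zero at the start; "wrist_torque": the same for the moment, N m; "gripper_width": opening from 0.0 (shut) to 1.0 (fully open); "grasp_force": force on a finger pad.
Only numpy, scipy, OpenCV 4.12 (cv2) and the standard library are available. Lean on these libraries where they do the work, as an engineer would, in place of code of your own. Each camera call takes 0.05 s, during which the arm holds its last target. There are 200 camera calls.

## Working session

There is one attempt and no reset: what is moved stays moved. The work goes in short steps, Python scripts to look and compute and a shell command to move; the robot and the scene stay as the last step left them, time stands still between calls to the robot, and variables do not carry over. Pictures are saved under pics/ and viewed, at most 10 in all, crops included, and the job is handed in when it is done.

```bash
mkdir -p pics; cat > h.py <<'E'
from rig import *
import numpy as np, cv2
from scipy.optimize import least_squares
from scipy.spatial.transform import Rotation as Rn
def ray(c,px,info=None):
    i=info or camera_info(c);K=np.array(i['mtx']);R=np.array(i['R']);t=np.array(i['t'])
    x=(px[0]-K[0,2])/K[0,0];y=(px[1]-K[1,2])/K[1,1]
    if c=='wrist':
        r=np.hypot(x,y);d=np.array([np.sin(r)*x/r,np.sin(r)*y/r,np.cos(r)])
    else: d=np.array([x,y,1.])
    d=R.T@d; return -R.T@t,d/np.linalg.norm(d)
def tri(rs):
    A=0;b=0
    for o,d in rs:
        P=np.eye(3)-np.outer(d,d);A=A+P;b=b+P@o
    return np.linalg.solve(A,b)
E
python3 - <<'E'
from h import *
for c in ['scene','side','wrist']:
    im=snapshot(c);cv2.imwrite(f'pics/{c}0.png',im)
    print(c,-np.array(camera_info(c)['R']).T@camera_info(c)['t'])
    for n in ['chest','lid_hinge','lid_knob','stay_knee','stay_foot','catch','spice_jar','vinegar_bottle','tea_mug']:
        for q in place_of(n,c)[:1]: print(n,np.round(q['pixel'],1),round(q['p'],2))
s=state();print(s)
a=[cv2.imread(f'pics/{c}0.png') for c in ['scene','side']]
cv2.imwrite('pics/m0.png',cv2.resize(np.hstack(a),(800,300)))
E
```

```text
scene [0.1469979  0.41065927 0.65826529]
chest [278.1 246.8] 0.93
lid_hinge [236.2 192.3] 0.88
lid_knob [239.4 122. ] 0.78
stay_knee [283.3 155. ] 0.72
stay_foot [295.6 180.5] 0.82
catch [314.6 226.4] 0.91
spice_jar [227.3 304.9] 0.59
side [0.39480393 0.52694688 0.68885219]
chest [281.5 252.1] 0.69
lid_hinge [240.7 206.9] 0.66
lid_knob [231.7 144.1] 0.8
stay_knee [266.3 163.1] 0.72
stay_foot [280.6 182.9] 0.87
catch [313.4 224. ] 0.74
spice_jar [272.7 322.5] 0.71
vinegar_bottle [167.4 286.5] 0.85
tea_mug [211.8 217.7] 0.97
wrist [0.21819463 0.61525346 0.38591162]
{'time': 1.5, 'joints': array([-1.19480628,  0.62840306,  0.03848539,  1.51744118, -0.02699277,
        0.99631372, -0.0199673 ]), 'qd': array([ 0.0015232 , -0.00021576,  0.00046023, -0.00231845, -0.00016996,
       -0.00075302,  0.00074211]), 'joint_torque': array([-4.36197815e-04, -5.49579835e+01,  1.14271861e+00, -1.86945266e+01,
       -5.24894998e-02,  1.56823994e-02, -1.95118827e-05]), 'position': array([0.27787603, 0.58759204, 0.20546297]), 'eef_rot': array([ 2.19092003e-01,  9.75704204e-01, -1.94294344e-05, -2.33968111e-05]), 'contact_force': array([ 0.11237084,  0.31911444, -0.19200745]), 'wrist_torque': array([-0.00306529, -0.0044123 ,  0.01307938]), 'grasp_force': 0.0, 'gripper_width': 1.0025791500137924}
```

View pics/m0.png

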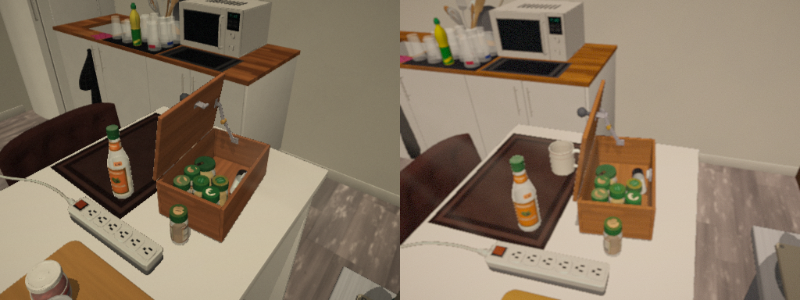

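```bash
cat >> h.py <<'E'
def cw(p,pt): # chest->world
    c,s=np.cos(p[2]),np.sin(p[2]); pt=np.asarray(pt,float)
    return np.array([p[0]+c*pt[0]-s*pt[1],p[1]+s*pt[0]+c*pt[1],pt[2]])
def knob(q):
    a=1.396-q
    return np.array([.1-.168*np.cos(a)+.038*np.sin(a),0,.124+.168*np.sin(a)+.038*np.cos(a)])
def knee(th): return np.array([.015-.075*np.cos(th),-.135,.109+.075*np.sin(th)])
def proj(c,X,i=None):
    i=i or camera_info(c);v=np.array(i['R'])@X+i['t'];K=np.array(i['mtx'])
    if c=='wrist':
        r=np.arctan2(np.hypot(v[0],v[1]),v[2])/np.hypot(v[0],v[1]); return np.array([K[0,0]*v[0]*r+K[0,2],K[1,1]*v[1]*r+K[1,2]])
    return (K@v)[:2]/v[2]
E
python3 - <<'E'
from h import *
obs={'scene':dict(chest=(278.1,246.8),lid_hinge=(236.2,192.3),lid_knob=(239.4,122),stay_knee=(283.3,155),stay_foot=(295.6,180.5),catch=(314.6,226.4)),
'side':dict(chest=(281.5,252.1),lid_hinge=(240.7,206.9),lid_knob=(231.7,144.1),stay_knee=(266.3,163.1),stay_foot=(280.6,182.9),catch=(313.4,224))}
M=dict(chest=(0,0,0),lid_hinge=(.1,0,.124),lid_knob=knob(0),stay_foot=(.015,-.135,.109),catch=(-.09,0,.102))
inf={c:camera_info(c) for c in obs}
def res(p):
    m=dict(M,stay_knee=knee(p[3]))
    return np.concatenate([proj(c,cw(p,m[n]),inf[c])-px for c in obs for n,px in obs[c].items()])
best=min((least_squares(res,[x,y,w,1.5],loss='soft_l1') for x in(.3,.6) for y in (-.3,-.6,.2) for w in(-2,-1,0,1,2)),key=lambda r:r.cost)
print(best.x,best.cost);print(np.round(res(best.x).reshape(-1,2),1))
p=best.x;print('knee',cw(p,knee(p[3])),'knob',cw(p,knob(0)),'shut',cw(p,knob(1.396)),'foot',cw(p,M['stay_foot']))
print('jar',[tri([ray('scene',(227.3,304.9)),ray('side',(272.7,322.5))])])
o,d=ray('side',(167.4,286.5));print('bottle',o-d*o[2]/d[2])
o,d=ray('side',(211.8,217.7));print('mug',o-d*o[2]/d[2])
E
```

```text
[ 0.53616842 -0.17237521  0.13897223  2.13251325] 25.896006569090382
[[-2.6  0.2]
 [ 3.3  0.6]
 [-4.6  3.3]
 [ 0.3  0. ]
 [ 1.   0.5]
 [-0.7  0.6]
 [-0.3 -1.8]
 [-1.3  0.9]
 [ 0.6 -2.2]
 [-0.9 -2.2]
 [ 0.1 -0.1]
 [ 8.2 -2.7]]
knee [ 0.60928759 -0.29846197  0.17247564] knob [ 0.64332969 -0.15738615  0.2960485 ] shut [ 0.46882401 -0.18179494  0.162     ] foot [ 0.56972472 -0.30399579  0.109     ]
jar [array([0.50696505, 0.03785002, 0.00866421])]
bottle [0.75772889 0.00680171 0.        ]
mug [ 0.74793426 -0.24748293  0.        ]
```

```bash
cat >> h.py <<'E'
P=np.array([0.536,-0.1724,0.139])
def Rt(lean,flip,yaw=None,side=0): # tool axes: z down leaning fwd by lean; y=+-chest y
    yaw=P[2] if yaw is None else yaw
    f=np.array([np.cos(yaw),np.sin(yaw),0]);l=np.array([-np.sin(yaw),np.cos(yaw),0])*flip
    z=np.sin(lean)*f-np.cos(lean)*np.array([0,0,1.]); return np.c_[np.cross(l,z),l,z]
def plan(pts,R1,n=None,full=True):
    """pts: list of TCP world targets; rotation spread over the whole"""
    s=state();R=Rn.from_quat(s['eef_rot']);p=np.array(s['position']);r=(R.inv()*Rn.from_matrix(R1)).as_rotvec()
    pts=[p]+list(pts);L=[np.linalg.norm(b-a) for a,b in zip(pts,pts[1:])]
    ns=[int(np.ceil(l/.060)) for l in L]
    while sum(ns)<np.linalg.norm(r)/.18: ns[0]+=1
    N=sum(ns); print('rotvec',np.round(r,3),'pos',np.round(p,4),'F',np.round(s['contact_force'],1),'w',round(s['gripper_width'],3))
    for a,b,k in zip(pts,pts[1:],ns):
        for j in range(k):
            t=R.inv().apply((b-a)/k)*1000; print(np.round(t,1),np.round(r/N,3)); R=R*Rn.from_rotvec(r/N)
def tcp(X,R,back=0): return np.asarray(X)+R[:,2]*(.019-back) # TCP for grasp point X
E
python3 - <<'E'
from h import *
kn=cw(P,knee(2.1325))
for f in (1,-1):
    R=Rt(np.radians(35),f); pre=tcp(kn,R,.13); print(f,pre); plan([np.array([.33,.35,.36]),pre],R)
E
```

```text
1 [ 0.54606892 -0.30730609  0.26340205]
rotvec [-0.177 -0.593 -0.562] pos [0.2779 0.5876 0.2055] F [ 0.1  0.3 -0.2] w 1.003
[-29.7 -38.5 -30.9] [-0.01  -0.035 -0.033]
[-29.5 -39.2 -30.3] [-0.01  -0.035 -0.033]
[-29.3 -39.8 -29.7] [-0.01  -0.035 -0.033]
[-29.  -40.5 -29.1] [-0.01  -0.035 -0.033]
[-28.6 -41.1 -28.5] [-0.01  -0.035 -0.033]
[-30.5 -48.2  11.8] [-0.01  -0.035 -0.033]
[-28.4 -49.3  12.4] [-0.01  -0.035 -0.033]
[-26.3 -50.3  12.8] [-0.01  -0.035 -0.033]
[-24.2 -51.3  13.2] [-0.01  -0.035 -0.033]
[-22.  -52.2  13.4] [-0.01  -0.035 -0.033]
[-19.8 -53.   13.6] [-0.01  -0.035 -0.033]
[-17.6 -53.8  13.7] [-0.01  -0.035 -0.033]
[-15.3 -54.5  13.7] [-0.01  -0.035 -0.033]
[-13.  -55.1  13.6] [-0.01  -0.035 -0.033]
[-10.7 -55.6  13.5] [-0.01  -0.035 -0.033]
[ -8.4 -56.1  13.2] [-0.01  -0.035 -0.033]
[ -6.1 -56.4  12.9] [-0.01  -0.035 -0.033]
-1 [ 0.54606892 -0.30730609  0.26340205]
rotvec [-0.775  0.232  2.459] pos [0.2779 0.5876 0.2055] F [ 0.1  0.3 -0.2] w 1.003
[-29.7 -38.5 -30.9] [-0.046  0.014  0.145]
[-34.4 -32.4 -33. ] [-0.046  0.014  0.145]
[-38.2 -25.6 -34.8] [-0.046  0.014  0.145]
[-40.9 -18.2 -36.3] [-0.046  0.014  0.145]
[-42.4 -10.5 -37.6] [-0.046  0.014  0.145]
[-57.9  -5.5  -1.1] [-0.046  0.014  0.145]
[-58.1   2.9  -2. ] [-0.046  0.014  0.145]
[-57.   11.4  -2.4] [-0.046  0.014  0.145]
[-54.8  19.6  -2.5] [-0.046  0.014  0.145]
[-51.3  27.4  -2.1] [-0.046  0.014  0.145]
[-46.8  34.6  -1.4] [-0.046  0.014  0.145]
[-41.3  41.   -0.3] [-0.046  0.014  0.145]
[-35.   46.5   1.2] [-0.046  0.014  0.145]
[-28.  51.   3.] [-0.046  0.014  0.145]
[-20.4  54.3   5.1] [-0.046  0.014  0.145]
[-12.4  56.4   7.4] [-0.046  0.014  0.145]
[-4.3 57.2  9.9] [-0.046  0.014  0.145]
```

```bash
python3 -m crank '[{"claw":1,"tx":-30,"ty":-38,"tz":-31,"ax":-0.01,"ay":-0.035,"az":-0.033},{"claw":1,"tx":-30,"ty":-39,"tz":-30,"ax":-0.01,"ay":-0.035,"az":-0.033},{"claw":1,"tx":-29,"ty":-40,"tz":-30,"ax":-0.01,"ay":-0.035,"az":-0.033},{"claw":1,"tx":-29,"ty":-40,"tz":-29,"ax":-0.01,"ay":-0.035,"az":-0.033},{"claw":1,"tx":-29,"ty":-41,"tz":-28,"ax":-0.01,"ay":-0.035,"az":-0.033}]'
python3 -m crank '[{"claw":1,"tx":-30,"ty":-48,"tz":12,"ax":-0.01,"ay":-0.035,"az":-0.033},{"claw":1,"tx":-28,"ty":-49,"tz":12,"ax":-0.01,"ay":-0.035,"az":-0.033},{"claw":1,"tx":-26,"ty":-50,"tz":13,"ax":-0.01,"ay":-0.035,"az":-0.033},{"claw":1,"tx":-24,"ty":-51,"tz":13,"ax":-0.01,"ay":-0.035,"az":-0.033},{"claw":1,"tx":-22,"ty":-52,"tz":13,"ax":-0.01,"ay":-0.035,"az":-0.033}]'
python3 - <<'E'
from h import *
print(np.round(state()['joints'],2))
kn=cw(P,knee(2.1325))
R=Rt(np.radians(35),1); pre=tcp(kn,R,.13); print(pre); plan([pre],R)
E
```

```text
time: 2.12
position: [0.3316, 0.3493, 0.3611]
eef_rot: [0.137, 0.986, 0.006, 0.091]
contact_force: [0.1, 0.3, -0.5]
gripper_width: 0.997
grasp_force: 0.0
time: 2.75
position: [0.4201, 0.0766, 0.321]
eef_rot: [0.052, 0.982, 0.011, 0.181]
contact_force: [1.1, -0.3, 0.3]
gripper_width: 1.003
grasp_force: 0.0
[-0.75 -0.04  0.38  2.23  0.24  0.62  0.92]
[ 0.54606892 -0.30730609  0.26340205]
rotvec [-0.076 -0.242 -0.23 ] pos [0.4201 0.0766 0.321 ] F [ 1.1 -0.3  0.3] w 1.003
[-19.7 -53.1  14. ] [-0.011 -0.035 -0.033]
[-17.4 -53.8  14. ] [-0.011 -0.035 -0.033]
[-15.2 -54.5  14. ] [-0.011 -0.035 -0.033]
[-12.9 -55.1  13.9] [-0.011 -0.035 -0.033]
[-10.6 -55.7  13.7] [-0.011 -0.035 -0.033]
[ -8.3 -56.1  13.4] [-0.011 -0.035 -0.033]
[ -6.  -56.5  13.1] [-0.011 -0.035 -0.033]
```

```bash
python3 -m crank '[{"claw":1,"tx":-20,"ty":-53,"tz":14,"ax":-0.01,"ay":-0.035,"az":-0.033},{"claw":1,"tx":-17,"ty":-54,"tz":14,"ax":-0.01,"ay":-0.035,"az":-0.033},{"claw":1,"tx":-15,"ty":-55,"tz":14,"ax":-0.01,"ay":-0.035,"az":-0.033},{"claw":1,"tx":-13,"ty":-55,"tz":14,"ax":-0.01,"ay":-0.035,"az":-0.033},{"claw":1,"tx":-11,"ty":-56,"tz":14,"ax":-0.01,"ay":-0.035,"az":-0.033}]'
python3 -m crank '[{"claw":1,"tx":-8,"ty":-56,"tz":13,"ax":-0.01,"ay":-0.035,"az":-0.033},{"claw":1,"tx":-6,"ty":-56,"tz":13,"ax":-0.01,"ay":-0.035,"az":-0.033},{"claw":1}]'
python3 - <<'E'
from h import *
print(np.round(state()['joints'],2))
kn=cw(P,knee(2.1325))
R=Rt(np.radians(35),1); pre=tcp(kn,R,.13); plan([pre],R)
o={}
for c in ['scene','side','wrist']:
    i=camera_info(c);im=snapshot(c);cv2.imwrite(f'pics/{c}1.png',im)
    for n in ['stay_knee','stay_foot','lid_knob','lid_hinge','catch','chest']:
        for q in place_of(n,c)[:1]:
            print(c,n,np.round(q['pixel'],1),round(q['p'],2)); o.setdefault(n,[]).append(ray(c,q['pixel'],i))
E=dict(stay_knee=kn,stay_foot=cw(P,(.015,-.135,.109)),lid_knob=cw(P,knob(0)),lid_hinge=cw(P,(.1,0,.124)),catch=cw(P,(-.09,0,.102)),chest=cw(P,(0,0,0)))
for n in o:
    if len(o[n])>1: print(n,np.round(tri(o[n]),4),'model',np.round(E[n],4),'wrist pred',np.round(proj('wrist',E[n],i)))
im=cv2.imread('pics/wrist1.png');cv2.imwrite('pics/w1.png',np.hstack([im,cv2.resize(cv2.imread('pics/scene1.png')[60:250,180:360],(288,384))]))
E
```

```text
time: 3.38
position: [0.4677, -0.0784, 0.2881]
eef_rot: [-0.003, 0.976, 0.027, 0.218]
contact_force: [0.1, 0.1, 0.0]
gripper_width: 1.0
grasp_force: 0.0
[-0.37  0.1   0.66  2.27 -0.54  0.44  2.3 ]
rotvec [-0.017 -0.168 -0.131] pos [ 0.4677 -0.0784  0.2881] F [0.1 0.1 0. ] w 1.0
[-12.4 -46.2   8.7] [-0.003 -0.034 -0.026]
[-10.9 -46.6   8.9] [-0.003 -0.034 -0.026]
[ -9.3 -46.9   9.1] [-0.003 -0.034 -0.026]
[ -7.8 -47.1   9.2] [-0.003 -0.034 -0.026]
[ -6.2 -47.3   9.3] [-0.003 -0.034 -0.026]
scene stay_knee [283.  155.8] 0.48
scene stay_foot [297.7 184.1] 0.64
scene lid_knob [234.7 125.2] 0.86
scene lid_hinge [239.7 190.6] 0.65
scene catch [312.5 227.7] 0.69
scene chest [279.9 245.1] 0.74
side stay_knee [268.8 160. ] 0.66
side stay_foot [280.3 183.6] 0.58
side lid_knob [233.  145.3] 0.72
side lid_hinge [240.9 207. ] 0.89
side catch [312.7 223.9] 0.69
side chest [281.8 251.8] 0.79
wrist stay_knee [ 88.7 245.4] 0.49
wrist stay_foot [ 90.2 191.6] 0.79
wrist lid_knob [179.4 345.7] 0.88
wrist lid_hinge [194.4 234.4] 0.56
wrist catch [161.2 107.5] 0.81
wrist chest [186.4 131.9] 0.78
stay_knee [ 0.6018 -0.2925  0.179 ] model [ 0.6091 -0.2985  0.1725] wrist pred [ 91. 245.]
stay_foot [ 0.5739 -0.3167  0.0953] model [ 0.5696 -0.304   0.109 ] wrist pred [ 93. 193.]
lid_knob [ 0.6451 -0.1611  0.291 ] model [ 0.6432 -0.1574  0.296 ] wrist pred [183. 348.]
lid_hinge [ 0.6317 -0.1569  0.1304] model [ 0.635  -0.1585  0.124 ] wrist pred [194. 233.]
catch [ 0.46  -0.189  0.088] model [ 0.4469 -0.1849  0.102 ] wrist pred [157. 103.]
chest [ 0.5335 -0.1769 -0.0012] model [ 0.536  -0.1724  0.    ] wrist pred [188. 132.]invalid input at $[2]: expected keys claw, tx, ty, tz, ax, ay, az
```

View pics/w1.png

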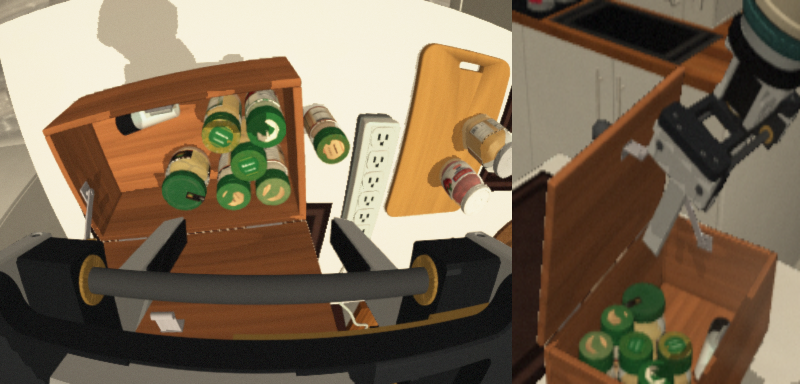

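```bash
python3 -m crank '[{"claw":1,"tx":-12,"ty":-46,"tz":9,"ax":-0.003,"ay":-0.034,"az":-0.026},{"claw":1,"tx":-11,"ty":-46,"tz":9,"ax":-0.003,"ay":-0.034,"az":-0.026},{"claw":1,"tx":-9,"ty":-47,"tz":9,"ax":-0.003,"ay":-0.034,"az":-0.026}]'
python3 - <<'E'
from h import *
print(np.round(state()['joints'],2))
kn=cw(P,knee(2.1325))
R=Rt(np.radians(35),1); pre=tcp(kn,R,.13); plan([pre],R)
E
```

```text
time: 4.8
position: [0.4995, -0.1742, 0.2739]
eef_rot: [-0.028, 0.968, 0.023, 0.247]
contact_force: [0.7, 0.3, -1.0]
gripper_width: 0.998
grasp_force: 0.0
[ 0.16  0.22  0.39  2.19 -0.89  0.49  2.89]
rotvec [-0.013 -0.109 -0.077] pos [ 0.4995 -0.1742  0.2739] F [ 0.7  0.3 -1. ] w 0.998
[-10.  -45.4   7.9] [-0.004 -0.036 -0.026]
[ -8.5 -45.6   8. ] [-0.004 -0.036 -0.026]
[ -7.  -45.9   8.1] [-0.004 -0.036 -0.026]
```

```bash
python3 -m crank '[{"claw":1,"tx":0,"ty":0,"tz":-20,"ax":0,"ay":0,"az":0.18},{"claw":1,"tx":0,"ty":0,"tz":-20,"ax":0,"ay":0,"az":0.18}]'
python3 - <<'E'
from h import *
print(np.round(state()['joints'],2))
E
```

```text
time: 5.05
position: [0.479, -0.1766, 0.3094]
eef_rot: [0.15, 0.957, 0.068, 0.238]
contact_force: [-0.1, -0.6, -0.2]
gripper_width: 1.001
grasp_force: 0.0
[ 0.05  0.14  0.52  2.17 -0.74  0.57  2.4 ]
```

```bash
python3 -m crank '[{"claw":1,"tx":0,"ty":0,"tz":0,"ax":0,"ay":0,"az":0.185},{"claw":1,"tx":0,"ty":0,"tz":0,"ax":0,"ay":0,"az":0.185},{"claw":1,"tx":0,"ty":0,"tz":0,"ax":0,"ay":0,"az":0.185},{"claw":1,"tx":0,"ty":0,"tz":0,"ax":0,"ay":0,"az":0.185},{"claw":1,"tx":0,"ty":0,"tz":0,"ax":0,"ay":0,"az":0.185}]'
python3 -m crank '[{"claw":1,"tx":0,"ty":0,"tz":0,"ax":0,"ay":0,"az":0.185},{"claw":1,"tx":0,"ty":0,"tz":0,"ax":0,"ay":0,"az":0.185},{"claw":1,"tx":0,"ty":0,"tz":0,"ax":0,"ay":0,"az":0.185},{"claw":1,"tx":0,"ty":0,"tz":0,"ax":0,"ay":0,"az":0.185},{"claw":1,"tx":0,"ty":0,"tz":0,"ax":0,"ay":0,"az":0.185}]'
python3 - <<'E'
from h import *
print(np.round(state()['joints'],2))
kn=cw(P,knee(2.1325))
R=Rt(np.radians(35),-1); pre=tcp(kn,R,.13); plan([pre],R)
E
```

```text
time: 5.68
position: [0.4801, -0.1744, 0.3096]
eef_rot: [0.559, 0.791, 0.168, 0.183]
contact_force: [0.1, -0.1, 0.4]
gripper_width: 0.998
grasp_force: 0.0
time: 6.3
position: [0.4801, -0.1744, 0.3096]
eef_rot: [0.853, 0.458, 0.232, 0.089]
contact_force: [0.8, 0.1, -0.7]
gripper_width: 0.997
grasp_force: 0.0
[-0.21  0.17  0.83  2.18 -0.84  0.62  0.65]
rotvec [-0.04   0.105  0.848] pos [ 0.4801 -0.1744  0.3096] F [ 0.8  0.1 -0.7] w 0.997
[-18.6  21.4  12.8] [-0.008  0.021  0.17 ]
[-15.   24.1  12.6] [-0.008  0.021  0.17 ]
[-10.9  26.2  12.6] [-0.008  0.021  0.17 ]
[-6.6 27.6 12.6] [-0.008  0.021  0.17 ]
[-2.1 28.3 12.7] [-0.008  0.021  0.17 ]
```

```bash
python3 -m crank '[{"claw":1,"tx":-19,"ty":21,"tz":13,"ax":-0.008,"ay":0.021,"az":0.17},{"claw":1,"tx":-15,"ty":24,"tz":13,"ax":-0.008,"ay":0.021,"az":0.17},{"claw":1,"tx":-11,"ty":26,"tz":12,"ax":-0.008,"ay":0.021,"az":0.17},{"claw":1,"tx":-7,"ty":27,"tz":12,"ax":-0.008,"ay":0.021,"az":0.17},{"claw":1,"tx":-2,"ty":28,"tz":12,"ax":-0.008,"ay":0.021,"az":0.17}]'
cat > look.py <<'E'
from h import *
import sys
tag=sys.argv[1]
print(np.round(state()['joints'],2))
kn=cw(P,knee(2.1325))
R=Rt(np.radians(35),-1); plan([tcp(kn,R,.13)],R)
for c in ['scene','side','wrist']:
    i=camera_info(c);im=snapshot(c);cv2.imwrite(f'pics/{c}{tag}.png',im)
    for n,E in dict(stay_knee=kn,stay_foot=cw(P,(.015,-.135,.109)),lid_knob=cw(P,knob(0))).items():
        for q in place_of(n,c)[:1]: print(c,n,np.round(q['pixel'],1),round(q['p'],2),'pred',np.round(proj(c,E,i),1))
E
python3 look.py 2
python3 -c "
import cv2,numpy as np
cv2.imwrite('pics/w2.png',np.hstack([cv2.imread('pics/wrist2.png'),cv2.resize(cv2.imread('pics/scene2.png')[60:250,200:344],(288,380)).repeat(1,0)[:384] if 0 else cv2.resize(cv2.imread('pics/scene2.png')[60:252,210:354],(288,384))]))"
```

```text
time: 6.92
position: [0.545, -0.3064, 0.2641]
eef_rot: [0.951, 0.068, 0.3, -0.021]
contact_force: [0.2, 0.5, 0.4]
gripper_width: 1.0
grasp_force: 0.0
[ 0.59  0.4   0.2   2.01 -1.09  0.62  0.21]
rotvec [-0.001 -0.     0.004] pos [ 0.545  -0.3064  0.2641] F [0.2 0.5 0.4] w 1.0
[0.4 1.  1.2] [-0.001 -0.     0.004]
scene stay_knee [284.3 153.1] 0.74 pred [283.6 155.1]
scene stay_foot [297.1 183.2] 0.91 pred [296.7 181. ]
scene lid_knob [237.  123.4] 0.91 pred [234.9 125.3]
side stay_knee [269.9 160.9] 0.76 pred [265.4 160.9]
side lid_knob [281.6 183.8] 0.72 pred [232.4 141.9]
wrist stay_knee [259.7 197.5] 0.93 pred [261.8 192.7]
wrist stay_foot [256.1 247.5] 0.6 pred [260.6 244.9]
wrist lid_knob [98.3 75. ] 0.93 pred [99.  73.8]
```

View pics/w2.png

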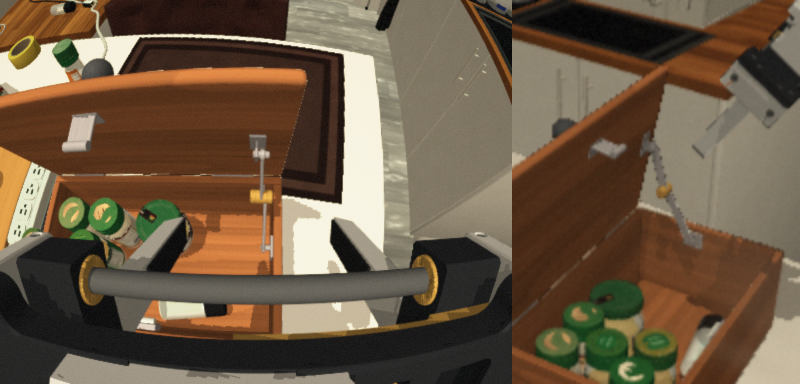

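```bash
cat > kn.py <<'E'
from h import *
for th in (2.0,2.05,2.1,2.1325,2.17): print(th,np.round(cw(P,knee(th)),4),[np.round(proj(c,cw(P,knee(th))),1) for c in ('scene','side','wrist')])
K=tri([ray('scene',(285.5,154.5)),ray('side',(269.5,160.9)),ray('wrist',(260.5,197))]);print('tri',K)
for kn in (K,cw(P,knee(2.1))):
  for a in (35,28):
    R=Rt(np.radians(a),-1);print(a);plan([tcp(kn,R)],R)
E
python3 kn.py
```

```text
2.0 [ 0.6005 -0.2997  0.1772] [array([286.9, 154.3]), array([268.9, 159.5]), array([261.1, 199.1])]
2.05 [ 0.6038 -0.2992  0.1756] [array([285.6, 154.5]), array([267.6, 160. ]), array([261.1, 196.6])]
2.1 [ 0.6071 -0.2988  0.1737] [array([284.4, 154.8]), array([266.3, 160.5]), array([261.1, 194.2])]
2.1325 [ 0.6091 -0.2985  0.1725] [array([283.6, 155.1]), array([265.4, 160.9]), array([261.1, 192.7])]
2.17 [ 0.6115 -0.2982  0.1709] [array([282.8, 155.4]), array([264.5, 161.4]), array([261.1, 191.2])]
tri [ 0.60157847 -0.29814408  0.17570278]
35
rotvec [-0.002  0.001  0.012] pos [ 0.545  -0.3043  0.2648] F [0.4 0.4 0.3] w 0.999
[-1.5  0.6 41.5] [-0.001  0.     0.004]
[-1.5  0.6 41.5] [-0.001  0.     0.004]
[-1.5  0.6 41.5] [-0.001  0.     0.004]
28
rotvec [-0.001 -0.121  0.012] pos [ 0.545  -0.3043  0.2648] F [0.4 0.4 0.3] w 0.999
[-2.3  0.6 41.5] [-0.    -0.04   0.004]
[-0.6  0.6 41.6] [-0.    -0.04   0.004]
[ 1.1  0.6 41.5] [-0.    -0.04   0.004]
35
rotvec [-0.002  0.001  0.012] pos [ 0.545  -0.3043  0.2648] F [0.4 0.4 0.3] w 0.999
[-0.4  1.1 43.1] [-0.001  0.     0.004]
[-0.4  1.1 43.1] [-0.001  0.     0.004]
[-0.4  1.1 43.1] [-0.001  0.     0.004]
28
rotvec [-0.001 -0.121  0.012] pos [ 0.545  -0.3043  0.2648] F [0.4 0.4 0.3] w 0.999
[-1.2  1.1 43.1] [-0.    -0.04   0.004]
[ 0.6  1.1 43.1] [-0.    -0.04   0.004]
[ 2.3  1.1 43. ] [-0.    -0.04   0.004]
```

```bash
python3 -m crank '[{"claw":0.4,"tx":-1,"ty":1,"tz":42,"ax":0,"ay":0,"az":0.004},{"claw":0,"tx":-1,"ty":1,"tz":42,"ax":0,"ay":0,"az":0.004},{"claw":-0.2,"tx":-1,"ty":1,"tz":41,"ax":0,"ay":0,"az":0.004},{"claw":-0.2,"tx":0,"ty":0,"tz":0,"ax":0,"ay":0,"az":0}]'
cat > st.py <<'E'
from h import *
kn=cw(P,knee(2.05))
R=Rt(np.radians(35),-1);print(np.round(state()['joints'],2));plan([tcp(kn,R)],R)
c='wrist';i=camera_info(c);im=snapshot(c);im2=snapshot('scene');print(proj(c,kn,i),[ (q['pixel'],q['p']) for q in place_of('stay_knee',c)[:1]])
cv2.imwrite('pics/w3.png',np.hstack([im,cv2.resize(im2[60:252,210:354],(288,384))]))
E
python3 st.py
```

```text
time: 8.02
position: [0.6134, -0.2967, 0.1577]
eef_rot: [0.952, 0.066, 0.298, -0.024]
contact_force: [0.2, -0.1, 0.0]
gripper_width: 0.613
grasp_force: 0.0
[ 0.87  0.63 -0.35  1.98 -1.1   0.23  0.24]
rotvec [-0.006  0.003 -0.003] pos [ 0.6134 -0.2967  0.1577] F [ 0.2 -0.1  0. ] w 0.613
[ 2.2  1.2 -1.3] [-0.006  0.003 -0.003]
[259.5165279  239.31103002] [([256.8, 239.0], 0.81)]
```

View pics/w3.png

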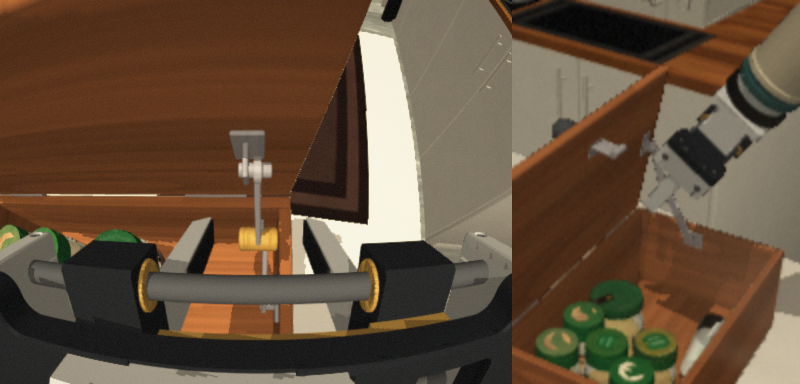

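```bash
python3 -m crank '[{"claw":-0.7,"tx":2,"ty":1,"tz":-1,"ax":0,"ay":0,"az":0},{"claw":-1,"tx":0,"ty":0,"tz":0,"ax":0,"ay":0,"az":0},{"claw":-1,"tx":0,"ty":0,"tz":0,"ax":0,"ay":0,"az":0},{"claw":-1,"tx":0,"ty":0,"tz":0,"ax":0,"ay":0,"az":0}]'
python3 - <<'E'
from h import *
s=state();R=Rn.from_quat(s['eef_rot']).as_matrix();g=s['position']-R[:,2]*.019
print(np.round(s['joints'],2),'grasp pt',g,cw(P,knee(2.05)))
# stay geometry
F=np.array([.015,.109]);th0=2.05;d0=np.arctan2(.058*np.sin(.24),.075+.058*np.cos(.24));D0=np.hypot(.075+.058*np.cos(.24),.058*np.sin(.24))
U=F+D0*np.array([-np.cos(th0-d0),np.sin(th0-d0)]);H=np.array([.1,.124]);v=U-H
al=v@[-np.cos(1.396),np.sin(1.396)];no=v@[np.sin(1.396),np.cos(1.396)];print('U',U,al,no)
def Uq(q):
    a=1.396-q;return H+al*np.array([-np.cos(a),np.sin(a)])+no*np.array([np.sin(a),np.cos(a)])
for q in (0,.02,.07,.12,.19,.3,.5,.8,1.1,1.396):
    w=Uq(q)-F;D=np.linalg.norm(w);be=np.arccos(np.clip((D*D-.075**2-.058**2)/(2*.075*.058),-1,1))
    de=np.arctan2(.058*np.sin(be),.075+.058*np.cos(be));th=np.arctan2(w[1],-w[0])-de
    print(q,'fold',round(.24+be,2),'th',round(th,3),np.round(cw(P,knee(th)),4), 'tool d', np.round(R.T@(cw(P,knee(th))-cw(P,knee(2.05)))*1000,1))
E
```

```text
time: 8.68
position: [0.615, -0.2966, 0.1638]
eef_rot: [0.951, 0.067, 0.3, -0.023]
contact_force: [-4.6, 4.4, 6.4]
gripper_width: 0.234
grasp_force: 30.0
[ 0.86  0.62 -0.34  1.98 -1.09  0.25  0.22] grasp pt [ 0.6042288  -0.29819     0.17931419] [ 0.60380688 -0.29922842  0.17555218]
U [0.06332234 0.23190074] 0.1126350707554494 -0.01735401248955603
0 fold 0.48 th 1.841 [ 0.5894 -0.3012  0.1813] tool d [ -8.6  -0.1 -13.1]
0.02 fold 0.63 th 1.765 [ 0.5839 -0.302   0.1826] tool d [-12.4  -0.1 -17.3]
0.07 fold 0.86 th 1.631 [ 0.574  -0.3034  0.1839] tool d [-19.8  -0.1 -24.1]
0.12 fold 1.03 th 1.525 [ 0.5661 -0.3045  0.1839] tool d [-26.3  -0.2 -28.7]
0.19 fold 1.22 th 1.394 [ 0.5565 -0.3058  0.1828] tool d [-34.9  -0.2 -33.4]
0.3 fold 1.48 th 1.209 [ 0.5433 -0.3077  0.1792] tool d [-48.   -0.2 -38. ]
0.5 fold 1.87 th 0.903 [ 0.5236 -0.3105  0.1679] tool d [-70.8  -0.2 -40.2]
0.8 fold 2.37 th 0.459 [ 0.503  -0.3133  0.1423] tool d [-102.5   -0.2  -31.2]
1.1 fold 2.79 th -0.033 [ 0.4953 -0.3144  0.1065] tool d [-1.293e+02 -1.000e-01 -6.300e+00]
1.396 fold 3.05 th -0.84 [ 0.52   -0.311   0.0532] tool d [-139.6    0.2   51.6]
```

```bash
python3 -m crank '[{"claw":-1,"tx":-3,"ty":0,"tz":-5,"ax":0,"ay":0,"az":0},{"claw":-1,"tx":-3,"ty":0,"tz":-4,"ax":0,"ay":0,"az":0},{"claw":-1,"tx":-3,"ty":0,"tz":-4,"ax":0,"ay":0,"az":0},{"claw":-1,"tx":-3,"ty":0,"tz":-4,"ax":0,"ay":0,"az":0},{"claw":-1,"tx":-4,"ty":0,"tz":-4,"ax":0,"ay":0,"az":0}]'
python3 -m crank '[{"claw":-1,"tx":-4,"ty":0,"tz":-3,"ax":0,"ay":0,"az":0},{"claw":-1,"tx":-3,"ty":0,"tz":-3,"ax":0,"ay":0,"az":0},{"claw":-1,"tx":0,"ty":0,"tz":0,"ax":0,"ay":0,"az":0},{"claw":-1,"tx":0,"ty":0,"tz":0,"ax":0,"ay":0,"az":0}]'
cat > st4.py <<'E'
from h import *
s=state();R=Rn.from_quat(s['eef_rot']).as_matrix();g=s['position']-R[:,2]*.019
c,si=np.cos(P[2]),np.sin(P[2]);d=g-[*P[:2],0];l=np.array([c*d[0]+si*d[1],-si*d[0]+c*d[1],d[2]])
print(np.round(s['joints'],2),'grasp chest',l,'r',np.hypot(l[0]-.015,l[2]-.109),'th',np.arctan2(l[2]-.109,.015-l[0]))
im=snapshot('wrist');im2=snapshot('scene');snapshot('side')
for k in('scene','side','wrist'): print(k,[(np.round(q['pixel'],1),q['p']) for n in('stay_knee','lid_knob') for q in place_of(n,k)[:1]])
cv2.imwrite('pics/w4.png',np.hstack([im,cv2.resize(im2[60:252,210:354],(288,384))]))
E
python3 st4.py
```

```text
time: 9.3
position: [0.5913, -0.2997, 0.1716]
eef_rot: [0.951, 0.067, 0.301, -0.024]
contact_force: [4.8, 4.0, -1.3]
gripper_width: 0.232
grasp_force: 30.0
time: 9.8
position: [0.5819, -0.3011, 0.1726]
eef_rot: [0.951, 0.067, 0.3, -0.024]
contact_force: [1.2, 5.3, 2.2]
gripper_width: 0.229
grasp_force: 30.0
[ 0.94  0.59 -0.38  2.03 -1.09  0.25  0.26] grasp chest [ 0.01666283 -0.13389068  0.18817302] r 0.07919047600665899 th 1.5917957627920478
scene [(array([294.3, 155.3]), 0.65), (array([240.5, 123.9]), 0.87)]
side [(array([277.9, 160.7]), 0.5), (array([238.5, 144.5]), 0.81)]
wrist [(array([258.2, 238. ]), 0.93), (array([ 0. , 34.1]), 0.88)]
```

View pics/w4.png

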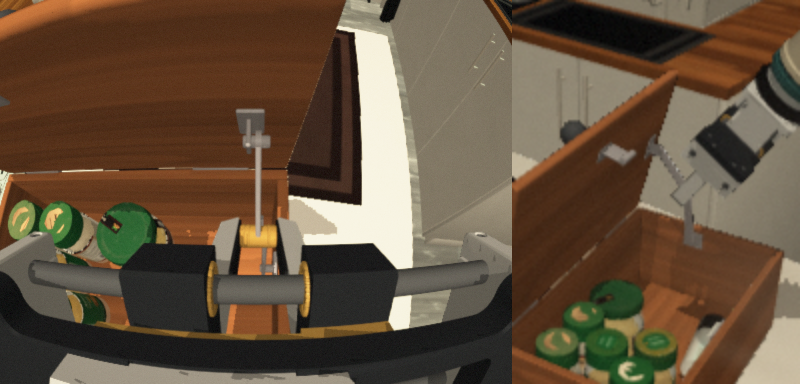

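```bash
python3 -m crank '[{"claw":0,"tx":0,"ty":0,"tz":0,"ax":0,"ay":0,"az":0},{"claw":0.2,"tx":0,"ty":0,"tz":0,"ax":0,"ay":0,"az":0},{"claw":0.3,"tx":0,"ty":0,"tz":-40,"ax":0,"ay":0,"az":0},{"claw":0.3,"tx":0,"ty":0,"tz":-45,"ax":0,"ay":0,"az":0},{"claw":0.3,"tx":0,"ty":0,"tz":-45,"ax":0,"ay":0,"az":0}]'
cat > st5.py <<'E'
from h import *
print(np.round(state()['joints'],2))
r=[]
for c in('scene','side'):
    snapshot(c)
    for q in place_of('lid_knob',c)[:1]: print(c,q['pixel'],q['p'],[(k,np.round(proj(c,cw(P,knob(k))),1)) for k in(0,.05,.1,.15)]); r.append(ray(c,q['pixel']))
k=tri(r) if len(r)>1 else 0;print(k,cw(P,knob(.09)))
R=Rt(0,-1);K=cw(P,knob(.09))
plan([np.array([.50,-.25,.40]),tcp(K,R,.13)],R)
E
python3 st5.py
```

```text
time: 10.88
position: [0.5057, -0.316, 0.279]
eef_rot: [0.952, 0.065, 0.299, -0.021]
contact_force: [0.6, -0.4, -0.1]
gripper_width: 0.649
grasp_force: 0.0
[ 0.93  0.35 -0.16  2.03 -0.88  0.56  0.07]
scene [242.1, 125.3] 0.73 [(0, array([234.9, 125.3])), (0.05, array([238.4, 126.2])), (0.1, array([241.9, 127.2])), (0.15, array([245.4, 128.4]))]
side [238.7, 144.4] 0.67 [(0, array([232.4, 141.9])), (0.05, array([236.5, 142.1])), (0.1, array([240.6, 142.4])), (0.15, array([244.7, 142.9]))]
[ 0.63245086 -0.16666869  0.29141532] [ 0.62781365 -0.15955507  0.29608958]
rotvec [ 0.001 -0.61  -0.003] pos [ 0.5068 -0.3159  0.2786] F [ 0.4 -0.1 -0.1] w 0.65
[ 23.8 -22.1 -32.8] [ 0.    -0.102 -0.   ]
[ 20.4 -22.1 -35. ] [ 0.    -0.102 -0.   ]
[ 16.7 -22.1 -36.9] [ 0.    -0.102 -0.   ]
[ 44.9 -24.   11.7] [ 0.    -0.102 -0.   ]
[ 45.9 -24.    7. ] [ 0.    -0.102 -0.   ]
[ 46.4 -24.    2.4] [ 0.    -0.102 -0.   ]
```

```bash
python3 -m crank '[{"claw":0.3,"tx":24,"ty":-22,"tz":-33,"ax":0,"ay":-0.102,"az":0},{"claw":0.3,"tx":20,"ty":-22,"tz":-35,"ax":0,"ay":-0.102,"az":0},{"claw":0.3,"tx":17,"ty":-22,"tz":-37,"ax":0,"ay":-0.102,"az":0},{"claw":0.3,"tx":45,"ty":-24,"tz":12,"ax":0,"ay":-0.102,"az":0},{"claw":0.3,"tx":46,"ty":-24,"tz":7,"ax":0,"ay":-0.102,"az":0}]'
python3 -m crank '[{"claw":0.3,"tx":46,"ty":-24,"tz":2,"ax":0,"ay":-0.102,"az":0},{"claw":0.3,"tx":0,"ty":0,"tz":0,"ax":0,"ay":0,"az":0}]'
cat > st6.py <<'E'
from h import *
print(np.round(state()['joints'],2))
R=Rt(0,-1);K=cw(P,knob(.085))
r=[]
for c in('scene','side','wrist'):
    i=camera_info(c);im=snapshot(c);cv2.imwrite(f'pics/{c}6.png',im)
    for q in place_of('lid_knob',c)[:1]: print(c,np.round(q['pixel'],1),q['p'],[(k,np.round(proj(c,cw(P,knob(k)),i),1)) for k in(0.05,.1)]); r.append(ray(c,q['pixel'],i))
print(tri(r),K)
plan([tcp(K,R)],R)
cv2.imwrite('pics/w6.png',np.hstack([cv2.imread('pics/wrist6.png'),cv2.resize(cv2.imread('pics/side6.png')[60:252,190:334],(288,384))]))
E
python3 st6.py
```

```text
time: 11.7
position: [0.5871, -0.192, 0.3956]
eef_rot: [0.995, 0.072, 0.065, -0.008]
contact_force: [0.8, -0.5, 0.7]
gripper_width: 0.648
grasp_force: 0.0
time: 11.95
position: [0.6327, -0.1553, 0.3938]
eef_rot: [0.997, 0.079, 0.013, -0.008]
contact_force: [-0.1, -0.3, -0.9]
gripper_width: 0.65
grasp_force: 0.0
[ 0.19  0.5   0.04  1.23 -0.04  1.4  -1.18]
scene [242.9 124.7] 0.61 [(0.05, array([238.4, 126.2])), (0.1, array([241.9, 127.2]))]
side [239.6 143.9] 0.86 [(0.05, array([236.5, 142.1])), (0.1, array([240.6, 142.4]))]
wrist [251.  193.4] 0.84 [(0.05, array([254.5, 187.9])), (0.1, array([254.5, 196.5]))]
[ 0.62702934 -0.15799307  0.29755721] [ 0.62866588 -0.15943584  0.29612389]
rotvec [-0.006 -0.031  0.004] pos [ 0.6262 -0.1643  0.4005] F [ 0.2 -0.1  0.3] w 0.649
[-0.2 -1.2 41.1] [-0.002 -0.01   0.001]
[ 0.2 -1.3 41.1] [-0.002 -0.01   0.001]
[ 0.6 -1.4 41.1] [-0.002 -0.01   0.001]
```

View pics/w6.png

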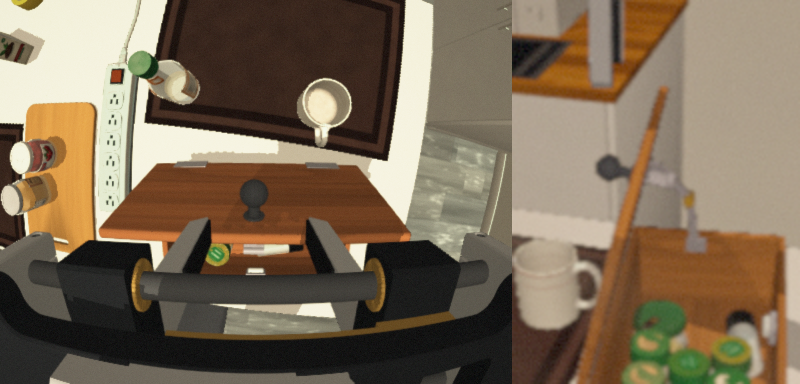

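```bash
python3 -m crank '[{"claw":0.2,"tx":0,"ty":-1,"tz":41,"ax":0,"ay":-0.01,"az":0},{"claw":0.2,"tx":0,"ty":-1,"tz":41,"ax":0,"ay":-0.01,"az":0},{"claw":0.2,"tx":0,"ty":-2,"tz":40,"ax":-0.004,"ay":-0.01,"az":0},{"claw":0.2,"tx":0,"ty":0,"tz":0,"ax":0,"ay":0,"az":0}]'
python3 - <<'E'
from h import *
R=Rt(0,-1);K=cw(P,knob(.08));plan([tcp(K,R)],R)
c='wrist';i=camera_info(c);im=snapshot(c);print(proj(c,K,i),place_of('lid_knob',c)[:1])
cv2.imwrite('pics/w7.png',im)
E
```

```text
time: 12.75
position: [0.6266, -0.1577, 0.276]
eef_rot: [0.997, 0.072, -0.002, -0.002]
contact_force: [0.2, 0.0, 0.2]
gripper_width: 0.601
grasp_force: 0.0
rotvec [-0.005  0.004  0.005] pos [ 0.6266 -0.1577  0.276 ] F [0.2 0.  0.2] w 0.601
[ 2.6  2.  -1.2] [-0.005  0.004  0.005]
[261.10977837 237.3229745 ] [{'pixel': [259.1, 238.2], 'p': 0.76}]
```

View pics/w7.png

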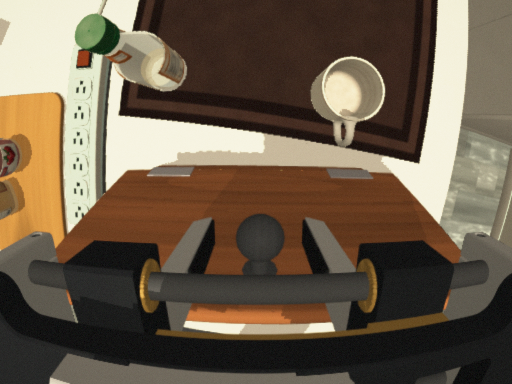

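```bash
python3 -m crank '[{"claw":-0.6,"tx":1,"ty":1,"tz":-1,"ax":0,"ay":0,"az":0},{"claw":-1,"tx":1,"ty":0,"tz":0,"ax":0,"ay":0,"az":0},{"claw":-1,"tx":0,"ty":0,"tz":0,"ax":0,"ay":0,"az":0},{"claw":-1,"tx":0,"ty":0,"tz":0,"ax":0,"ay":0,"az":0}]'
cat > arc.py <<'E'
from h import *
s=state();R=Rn.from_quat(s['eef_rot']).as_matrix();g=s['position']-R[:,2]*.019
q=min(np.linspace(-.05,1.45,3001),key=lambda k:np.linalg.norm(cw(P,knob(k))-g))
print(np.round(s['joints'],2),'q',q,'err tool mm',np.round(R.T@(cw(P,knob(q))-g)*1000,1))
a=q
while a<1.395:
    b=min(a+.1,1.396);print(round(b,2),np.round(R.T@(cw(P,knob(b))-cw(P,knob(a)))*1000,1));a=b
E
python3 arc.py
```

```text
time: 13.35
position: [0.6316, -0.1581, 0.2796]
eef_rot: [0.997, 0.073, 0.001, -0.001]
contact_force: [-1.2, 0.1, 2.8]
gripper_width: 0.285
grasp_force: 30.0
[ 0.18  0.57  0.04  1.42 -0.03  1.16 -1.2 ] q 0.067 err tool mm [-0.   0.8  2.4]
0.17 [-17.2  -0.1   1.2]
0.27 [-17.   -0.1   2.9]
0.37 [-16.6  -0.1   4.6]
0.47 [-16.1  -0.1   6.2]
0.57 [-15.4  -0.1   7.8]
0.67 [-14.5  -0.1   9.3]
0.77 [-13.5  -0.1  10.7]
0.87 [-12.4  -0.   12. ]
0.97 [-11.1  -0.   13.1]
1.07 [-9.8 -0.  14.2]
1.17 [-8.3 -0.  15.1]
1.27 [-6.8  0.  15.8]
1.37 [-5.1  0.  16.4]
1.4 [-1.2  0.   4.9]
```

Gripped (26.8 mm wide, right for the knob). First part of the arc.

```bash
python3 -m crank '[{"claw":-1,"tx":-17,"ty":0,"tz":1,"ax":0,"ay":0,"az":0},{"claw":-1,"tx":-17,"ty":0,"tz":3,"ax":0,"ay":0,"az":0},{"claw":-1,"tx":-17,"ty":0,"tz":5,"ax":0,"ay":0,"az":0},{"claw":-1,"tx":-16,"ty":0,"tz":6,"ax":0,"ay":0,"az":0},{"claw":-1,"tx":0,"ty":0,"tz":0,"ax":0,"ay":0,"az":0}]'
python3 arc.py
```

```text
time: 13.98
position: [0.5625, -0.1674, 0.2636]
eef_rot: [0.997, 0.073, -0.002, -0.002]
contact_force: [-6.7, 2.2, 2.4]
gripper_width: 0.282
grasp_force: 30.0
[ 0.22  0.48  0.04  1.62 -0.03  1.05 -1.16] q 0.47900000000000004 err tool mm [1.  1.2 2.2]
0.58 [-15.2  -0.1   8. ]
0.68 [-14.4  -0.    9.5]
0.78 [-13.3  -0.   10.9]
0.88 [-12.2  -0.   12.2]
0.98 [-10.9  -0.   13.3]
1.08 [-9.5  0.  14.3]
1.18 [-8.   0.  15.2]
1.28 [-6.5  0.  16. ]
1.38 [-4.9  0.  16.5]
1.4 [-0.7  0.   2.9]
```

```bash
python3 -m crank '[{"claw":-1,"tx":-15,"ty":0,"tz":8,"ax":0,"ay":0,"az":0},{"claw":-1,"tx":-14,"ty":0,"tz":9.5,"ax":0,"ay":0,"az":0},{"claw":-1,"tx":-13,"ty":0,"tz":11,"ax":0,"ay":0,"az":0},{"claw":-1,"tx":-12,"ty":0,"tz":12,"ax":0,"ay":0,"az":0},{"claw":-1,"tx":0,"ty":0,"tz":0,"ax":0,"ay":0,"az":0}]'
python3 arc.py
```

```text
time: 14.6
position: [0.5093, -0.1745, 0.2219]
eef_rot: [0.997, 0.073, -0.003, -0.003]
contact_force: [-5.2, 3.9, -3.3]
gripper_width: 0.287
grasp_force: 30.0
[ 0.25  0.45  0.04  1.8  -0.03  0.89 -1.12] q 0.873 err tool mm [0.1 1.5 0. ]
0.97 [-11.    0.   13.3]
1.07 [-9.6  0.  14.3]
1.17 [-8.1  0.  15.2]
1.27 [-6.6  0.  15.9]
1.37 [-4.9  0.1 16.5]
1.4 [-0.9  0.   3.9]
```

```bash
python3 -m crank '[{"claw":-1,"tx":-11,"ty":0,"tz":13,"ax":0,"ay":0,"az":0},{"claw":-1,"tx":-9.5,"ty":0,"tz":14,"ax":0,"ay":0,"az":0},{"claw":-1,"tx":-8,"ty":0,"tz":15,"ax":0,"ay":0,"az":0},{"claw":-1,"tx":-6.5,"ty":0,"tz":15,"ax":0,"ay":0,"az":0},{"claw":-1,"tx":0,"ty":0,"tz":0,"ax":0,"ay":0,"az":0}]'
python3 arc.py
```

```text
time: 15.22
position: [0.4767, -0.1789, 0.1651]
eef_rot: [0.997, 0.073, -0.001, -0.003]
contact_force: [-0.9, 5.4, -6.4]
gripper_width: 0.28
grasp_force: 30.0
[ 0.28  0.49  0.04  1.95 -0.03  0.71 -1.09] q 1.2585 err tool mm [-1.6  1.7 -0.6]
1.36 [-5.2  0.1 16.4]
1.4 [-1.5  0.   6.3]
```

```bash
python3 -m crank '[{"claw":-1,"tx":-3,"ty":1,"tz":8,"ax":0,"ay":0,"az":0},{"claw":-1,"tx":-2,"ty":1,"tz":7,"ax":0,"ay":0,"az":0},{"claw":-1,"tx":-2,"ty":0,"tz":6,"ax":0,"ay":0,"az":0},{"claw":-1,"tx":-1,"ty":0,"tz":4,"ax":0,"ay":0,"az":0},{"claw":-1,"tx":0,"ty":0,"tz":0,"ax":0,"ay":0,"az":0}]'
python3 arc.py
```

```text
time: 15.85
position: [0.4706, -0.1797, 0.1429]
eef_rot: [0.997, 0.074, 0.0, -0.004]
contact_force: [-4.4, 12.2, 11.1]
gripper_width: 0.279
grasp_force: 30.0
[ 0.29  0.51  0.03  1.98 -0.04  0.65 -1.07] q 1.394 err tool mm [-2.1  1.6 -0.5]
1.4 [-0.1  0.   0.3]
```

```bash
python3 -m crank '[{"claw":-1,"tx":0,"ty":0,"tz":2,"ax":0,"ay":0,"az":0},{"claw":-1,"tx":0,"ty":0,"tz":2,"ax":0,"ay":0,"az":0},{"claw":-1,"tx":0,"ty":0,"tz":0,"ax":0,"ay":0,"az":0}]'
python3 arc.py
```

```text
time: 16.23
position: [0.4714, -0.1796, 0.1415]
eef_rot: [0.997, 0.074, 0.002, -0.004]
contact_force: [-7.6, 14.6, 34.6]
gripper_width: 0.284
grasp_force: 30.0
[ 0.29  0.51  0.03  1.99 -0.04  0.64 -1.07] q 1.401 err tool mm [-3.2  1.6 -0.7]
```

Hard stop at 35 N: the lid is home. Ease off, release and look.

```bash
python3 -m crank '[{"claw":-1,"tx":0,"ty":0,"tz":-4,"ax":0,"ay":0,"az":0},{"claw":-0.3,"tx":0,"ty":0,"tz":0,"ax":0,"ay":0,"az":0},{"claw":0.2,"tx":0,"ty":0,"tz":0,"ax":0,"ay":0,"az":0},{"claw":0.2,"tx":0,"ty":0,"tz":0,"ax":0,"ay":0,"az":0}]'
python3 -m crank '[{"claw":0.2,"tx":0,"ty":0,"tz":-30,"ax":0,"ay":0,"az":0},{"claw":0.2,"tx":0,"ty":0,"tz":-50,"ax":0,"ay":0,"az":0},{"claw":0.2,"tx":0,"ty":0,"tz":-50,"ax":0,"ay":0,"az":0},{"claw":0.2,"tx":0,"ty":0,"tz":0,"ax":0,"ay":0,"az":0},{"claw":0.2,"tx":0,"ty":0,"tz":0,"ax":0,"ay":0,"az":0}]'
python3 - <<'E'
from h import *
a=[];
for c in('scene','side'):
    im=snapshot(c);a.append(cv2.resize(im[100:340,150:390],(400,400)))
    for q in place_of('lid_knob',c)[:1]: print(c,q['pixel'],q['p'],[(k,np.round(proj(c,cw(P,knob(k))),1)) for k in(1.32,1.396)])
cv2.imwrite('pics/f.png',np.hstack(a))
E
```

```text
time: 16.73
position: [0.4709, -0.1852, 0.142]
eef_rot: [0.997, 0.072, 0.001, -0.0]
contact_force: [0.4, 0.2, 0.7]
gripper_width: 0.527
grasp_force: 0.0
time: 17.35
position: [0.4692, -0.1846, 0.2711]
eef_rot: [0.997, 0.072, 0.0, -0.001]
contact_force: [-0.5, -0.4, -0.2]
gripper_width: 0.603
grasp_force: 0.0
scene [307.2, 200.2] 0.61 [(1.32, array([305.9, 196.5])), (1.396, array([306.9, 201.8]))]
side [314.7, 202.5] 0.88 [(1.32, array([312.6, 194.9])), (1.396, array([313.8, 199.7]))]
```

View pics/f.png

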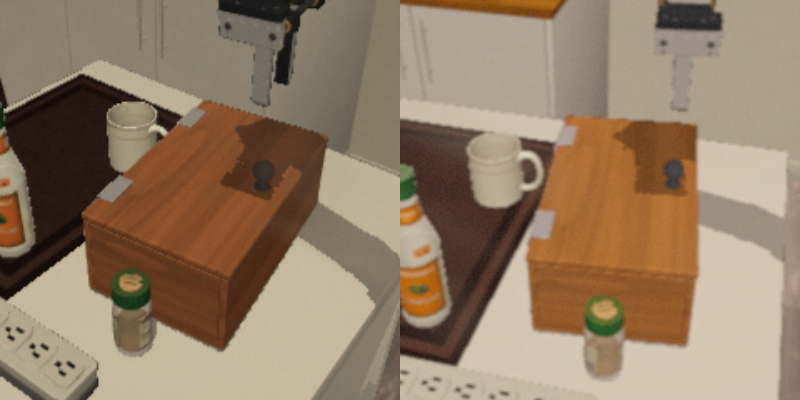

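The picture shows the lid lying flush, with the knob at crop pixels (263,172) and (675,172). The jar, mug and bottle are all upright, and the gripper is clear.

```bash
python3 -c "
from rig import *
print(sign_off())"
```

```text
the job is handed in; nothing more can be done
None
```

The spice chest is shut: I unlocked the stay, lowered the lid by its knob and pressed it home. The last pictures show it flush with the jar, bottle and mug upright, and I handed the job in at about 17.5 s; the sign-off returned no verdict.

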